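# Hang a copper link on the test bar and clip the sensor to it

### The job

Get the copper link that has an upright tab ready for its resistance test: set it gently astride the white test bar, between the two black collars, so that it sits fully down with one leg on each side, and let go. Then take the spring clip with the sensor off its rest and clip it, standing upright, onto the top edge of the link's tab. Leave the link without a tab and the other things on the bench where they are.

Things in the scene. Friction and masses are not known exactly. Their poses are not given: they have to be found in the camera images.
- stand: Fixed test stand, place and yaw vary. Black base 80 x 250 x 12; aluminium end posts 34 x 22, 105 high, at y = +-110; a white level square bar 20 x 20 along y, underside 80 and top 100 above the bench. Two black square collars (28 x 28 round the bar, 6 wide) at y = +-45: 84 free between them. Origin: centre of base's underside; x across the bar, z up.
- bar_top (a point): Middle of the bar's top face (100 above the stand's origin), halfway between the collars; axes as the stand.
- link: Copper link with a tab, 300 g: an upside-down U, 36 x 36 in plan. Legs 5 thick, outer faces at x = +-18, inner +-13, 36 wide along y. Crown underside 60, top 66 above the feet; from its middle rises the tab, 5 thick (x), 30 wide (y), to 93. Starts standing on its feet on the bench. Origin: between the feet at foot level; z up. Grip from above across the legs (36, along x).
- link_seat (a point): Middle of the underside of the link's crown (60 above its origin): meets bar_top when the link is hung; axes as the link.
- link_tab (a point): Middle of the top edge of the link's tab (93 above its origin); axes as the link.
- rest: Fixed clip rest, place and yaw vary: black base 60 x 140 x 18 with an upright aluminium strip, 5 thick (x), 130 long (y), top edge 75 above the bench. Origin: centre of the base's underside.
- clip: Black spring clip with grey sensor pod, 45 g, 18 wide (y), 80 tall, parked jaws down, 14 deep on the rest's strip, handles up. Origin: between the jaw tips, mid-edge; z up, x from the straight half to the lever. Straight half: flat, z 0 to 80, x -8.5 to -2.5; pod outside its jaw, x -20.5 to -8.5, z 6 to 30. Squeeze the handles at z = 62, from 34 to 23 wide (9 N); jaws take 24 deep.
- clip_lever (a joint): Clip lever's angle, rad: 0 nipping a 5 mm edge, 0.38 fully squeezed (jaw tips 17 apart), -0.16 shut on nothing. Pivot at clip x = 0, z = 32; its jaw's inner face is at x = +2.5; its handle leans out to a round roll, radius 4, centred at x = 21.5, z = 62 (at 0 rad). Letting go shuts it.
- plain_link: The other copper link, the same U without a tab, 66 high, standing on the bench; leave it alone. Origin: centre between its feet.
- screwdriver: A loose screwdriver lying on the bench; leave it alone.
- meter: A hand-held grey meter, 75 x 150 x 34, lying on the bench; leave it alone. Origin: centre of its underside.
- jar: A small jar, 56 across, 70 tall; leave it alone. Origin: centre of its underside.
- spool: A white plastic bobbin standing on end, 50 across, 40 tall; leave it alone. Origin: centre of its underside.
Not all that is in view belongs to the job. Several things have the shape of the clip; the one meant has the colours described above.

How it is judged:
On the way, in this order (a step that is already met when the one before it is completed fails the run):
1. the tabbed link sits fully down astride the bar between the collars, let go (x of link_seat in the frame of bar_top between -0.005 and 0.005 m and y of link_seat in the frame of bar_top between -0.025 and 0.025 m and z of link_seat in the frame of bar_top between -0.003 and 0.003 m and angle between the y axis of link and the y axis of stand, either way round below 0.17 rad and angle between link's own z axis and vertical below 0.12 rad and contact force between the fingers and link below 0.05 N), for 0.2 s.
2. the clip nips the top edge of the link's tab, let go (all of step 1 and x of link_tab in the frame of clip between -0.006 and 0.006 m and y of link_tab in the frame of clip between -0.02 and 0.02 m and z of link_tab in the frame of clip between 0.005 and 0.03 m and value of joint clip_lever between -0.06 and 0.1 rad and angle between clip's own z axis and vertical below 0.3 rad and contact force between the fingers and clip below 0.05 N), for 0.2 s.
At the end, for the whole second after the job is handed in: Link astride the bar: crown within 3 mm of its top, 5 mm across, 25 mm along from the middle, square within 10 deg, upright within 7. Clip nips the tab 5 to 30 mm deep, within 6 mm across and 20 along, lever -0.06 to 0.10 rad, upright within 17 deg. Both let go, still (0.02 m/s) (all of step 2 and linear speed of each of link, clip below 0.02 m/s); the robot touches nothing.
It fails at once if the link is dropped or forced onto the stand (over 60 N) (contact force between link and stand above 60 N).
It fails at once if the link without a tab is moved by more than 25 mm (distance of plain_link from where it was at the start of the episode above 0.025 m).
It fails at once if another thing on the bench is moved by more than 25 mm (distance of any of screwdriver, meter, jar, spool from where it was at the start of the episode above 0.025 m).
It also fails if it takes over 53 s, if anything falls off the work surface, if the arm or the gripper's body presses on something with over 40 N, if the wrist force passes 120 N, or if a joint passes its speed limit or range.

### The arm

A 6-joint arm with a two-finger parallel gripper is mounted at the origin on the work surface. World frame = base frame: x ahead of the robot, y to its left, z up, the work surface at z = 0. Lengths are in m, angles in rad, forces in N, time in s.
With the tool pointing down it reaches from about 0.3 to 0.775 m from the base axis. Payload 14.6 kg.
Tool frame: the origin (TCP) lies midway between the tips of the shut fingers; the grasp point (between the pads) lies 19 mm behind it (ctrl.tcp_to_grasp is the z of the grasp point in the tool frame, in m); z points along the fingers, y is the line along which they close (so a half turn about z gives the same grasp; the last joint's range is limited). The gripper opens to 94 mm and grips with 3 to 60 N. Pads are 16 mm wide; open, the fingers measure 119 mm over their backs; the gripper's body (75 mm by 177 mm) begins 78 mm behind the grasp point.
Start: joints at [1.122, 0.3, 1.521, -0, 1.321, -0.067], TCP at [0.205, 0.51, 0.178] pointing down, gripper open.
Joint ranges: [-3.03, 3.03], [-0.79, 2.21], [0.23, 2.52], [-1.04, 4.18], [0, 3.07], [-2.55, 2.55]. Speed limits (rad/s): [2.22, 2.22, 2.57, 3.14, 3.14, 3.14].

### API

Orientations are given as [roll, pitch, yaw] about the fixed x, y, z axes, in that order (R = Rz(yaw) Ry(pitch) Rx(roll)).
In Python, from station import monitor, camera, ctrl gives the robot as it stands.
- The arm moves only by the tool apply_moves, never from a script. Its argument "plan" is one flat list of numbers, 4 for each row, row after row: the shift along the tool's x, y, z in mm, then the turn about the tool's z in rad. In form: [dx, dy, dz, spin, dx, dy, dz, spin, ...]. A call has 1 to 20 rows; each row shifts and turns the commanded pose from where the row before left it, along the tool's axes as they then stand; what a row does not reach is not made up. A row lasts 1/10 s, in which the tool goes at most 50 mm and 8.59 degrees, less where a joint would pass 70% of its speed; a pose out of reach is approached as far as the arm can. A call is refused whole if a number of a shift passes 50 or a number of a turn 0.15, either way. A call with a gripper value outside its range is refused whole. "hand" is the gripper command: -1 is shut, 1 is fully open, values between are in proportion, set as the call begins (left out, the last holds). The fingers move at their own pace and stop on an object; "squeeze" is the grip in N (left out, the last holds). Time passes only in rows, so rows that do not move let the fingers close. It gives the time, the measured TCP pose, the force, the opening and the grip force at its end, in the units of the state.
- monitor.get_obs(): the state, without advancing time (a new reading comes with each control period).
- camera(name): name is "scene" or "top" or "wrist"; returns a dict with "image" (480x640x3 uint8, red, green, blue), "range_z" (480x640 float32, m along the optical axis (not along the pixel's ray), 0 where there is no reading), "mtx" (3x3 intrinsics, pixels), "distortion" ([k1, k2, p1, p2, k3] as OpenCV has them; the pictures are not rectified), "rvec" (rotation vector, rad) and "tvec" (3), from world to camera coordinates, as OpenCV has them. Camera axes: x right, y down, z forward; pixel columns grow to the right and rows downward; lengths in m; the calibration is good to about 2 mm. A picture is of the moment at which its call begins.
- ctrl.hand_in(): hands the job in; it is judged then, once.
The state is a dict: "time_s": time; "qpos": joint angles; "joint_vel": joint speeds; "tau": joint torques, N m; "ee_pos": TCP position; "eef_rot": TCP orientation; "force": force on the tool from outside, world axes, zero at the start; "moment": the same for the moment, N m; "grip_width": finger opening in m; "grip_force": force on a finger pad.
Only numpy, scipy, OpenCV 4.12 (cv2) and the standard library are available. Lean on these libraries where they do the work, as an engineer would, in place of code of your own. Each camera call takes 0.05 s, during which the arm holds its last target. There are 200 camera calls.

## Working session

There is one attempt and no reset: what is moved stays moved. The work goes in short steps, Python scripts to look and compute and a tool call to move; the robot and the scene stay as the last step left them, time stands still between calls to the robot, and variables do not carry over. Pictures are saved under pics/ and viewed, at most 12 in all, crops included, and the job is handed in when it is done.

Besides the shell and the picture viewer there is one more tool, called after "Call:" as a command line: name --argument value ..., lists and objects as JSON in quotes. apply_moves: Moves the arm, as the interface text tells. Its arguments: {"type":"object","properties":{"plan":{"type":"array","items":{"type":"number"}},"hand":{"type":"number"},"squeeze":{"type":"number"}},"required":["plan"]}

```bash
mkdir -p pics; ls; cat > h.py <<'E'
import numpy as np, cv2
from station import monitor, camera, ctrl
def grab(n):
    c=camera(n); np.savez(f'{n}.npz',**{k:np.array(v) for k,v in c.items()}); return c
def load(n): return dict(np.load(f'{n}.npz'))
def world(c,uv,rng=None,z=None):
    """pixels -> world, by range or onto plane z"""
    uv=np.asarray(uv,float).reshape(-1,1,2)
    n=cv2.undistortPoints(uv,np.array(c['mtx']),np.array(c['distortion'])).reshape(-1,2)
    d=np.c_[n,np.ones(len(n))]; R=cv2.Rodrigues(np.array(c['rvec'],float))[0]; t=np.array(c['tvec'],float).ravel()
    o=-R.T@t; dw=d@R
    s=(z-o[2])/dw[:,2] if z is not None else np.asarray(rng)
    return o+dw*np.asarray(s).reshape(-1,1)
def cloud(c):
    v,u=np.mgrid[0:480,0:640]
    return world(c,np.c_[u.ravel(),v.ravel()],rng=c['range_z'].ravel()).reshape(480,640,3)
def save(n,im,name): cv2.imwrite(f'pics/{name}.png',im[:,:,::-1])
E
python3 - <<'E'
from h import *
a=grab('scene');b=grab('top')
save('',a['image'],'scene0');save('',b['image'],'top0')
for c in(a,b): print(c['mtx'],c['distortion'],c['rvec'],c['tvec'],(c['range_z']>0).mean())
print(monitor.get_obs(), ctrl.tcp_to_grasp)
E
```

```text
pics
[[527.72850408   0.         318.77002152]
 [  0.         527.72850408 240.7734556 ]
 [  0.           0.           1.        ]] [0.0252214 0.        0.        0.        0.       ] [ 0.98226501  2.46805936 -1.08137236] [ 0.42516672 -0.18729476  1.43754648] 0.9960872395833333
[[537.01574937   0.         315.28813421]
 [  0.         537.01574937 241.47617256]
 [  0.           0.           1.        ]] [-0.08523303  0.          0.          0.          0.        ] [ 2.13037194 -2.14815834  0.15151998] [0.01275763 0.54019095 1.19519206] 0.9958365885416667
{'time_s': 0.1, 'qpos': array([ 1.12240168e+00,  3.00368608e-01,  1.52148109e+00, -2.57473411e-05,
        1.32068164e+00, -6.66001912e-02]), 'joint_vel': array([ 1.25054827e-03, -1.39752382e-03, -1.94005362e-03, -1.30392859e-05,
        8.79334949e-04,  1.80496795e-03]), 'tau': array([ 1.91318293e-03, -5.32642829e+01, -3.53284013e+01,  7.09969271e-02,
        2.35127733e-02, -6.40912049e-05]), 'ee_pos': array([0.20482753, 0.51017713, 0.17728486]), 'eef_rot': array([-3.14065439e+00, -3.75856871e-05,  2.75980456e+00]), 'force': array([ 0.31670416, -0.24545424, -0.12533385]), 'moment': array([ 0.03280264, -0.01460751, -0.00837219]), 'grip_force': 0.0, 'grip_width': 0.09396719879659882} -0.0188
```

View pics/scene0.png

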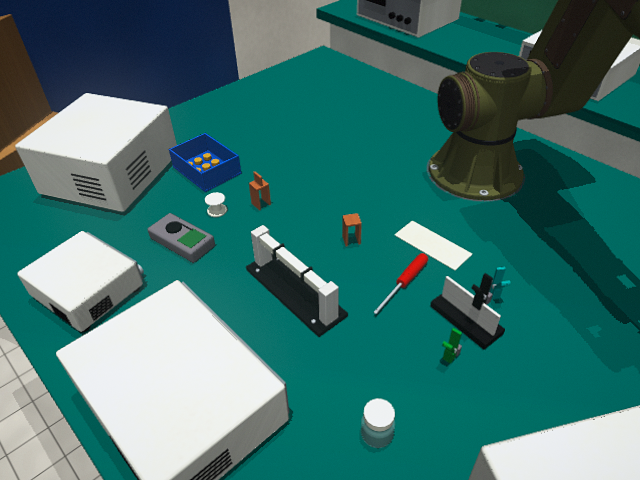

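View pics/top0.png

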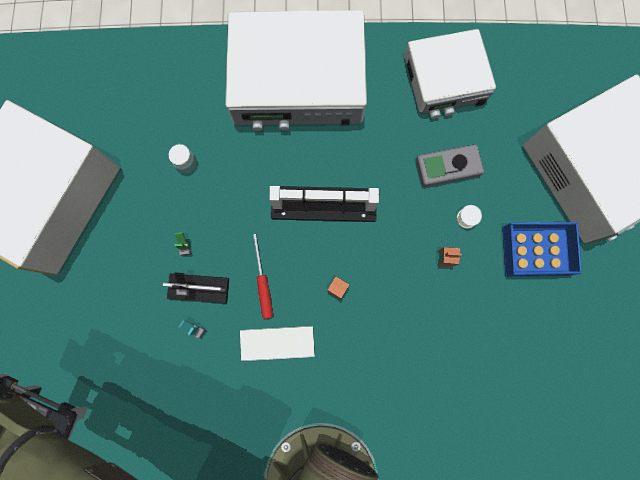

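The scene view shows the tabbed link at (260,190), the plain link at (351,228), the stand at (297,280) and the black clip on the rest at (485,290). The top view shows the same things at (450,257), (339,288), (325,200) and (178,285).

Could be mistaken:
- **Links:** the tabbed one at top (450,257) is the target. The plain one at (339,288) is not.
- **Clips:** the black one on the rest at scene (485,290) is the target. The teal one at (500,283) and the green one at (452,345) are not.

```bash
cat > m.py <<'E'
from h import *
b=load('top');a=load('scene')
P={'top':cloud(b),'scene':cloud(a)}
def rect(xy,nm,k=1000):
    r=cv2.minAreaRect((np.asarray(xy)*k).astype(np.float32)); print(nm,len(xy),'c',np.round(r[0],1),'size',np.round(r[1],1),'ang',round(r[2],1))
for n,c in(('top',b),('scene',a)):
    p=P[n]; im=c['image'].astype(int)
    hsv=cv2.cvtColor(c['image'],cv2.COLOR_RGB2HSV)
    cop=(hsv[...,0]<15)&(hsv[...,1]>120)&(hsv[...,2]>60)
    lk=[(slice(230,280),slice(425,480)),(slice(160,215),slice(235,285))][n=='scene']
    q=p[lk][cop[lk]]
    print(n,'zmax',np.round(np.percentile(q[:,2],[2,50,98]),4))
    rect(q[(q[:,2]>.06)&(q[:,2]<.070)][:,:2],'crown'); t=q[q[:,2]>.075]; rect(t[:,:2],'tab')
    pl=[(slice(265,310),slice(315,365)),(slice(200,255),slice(330,375))][n=='scene']
    q=p[pl][cop[pl]]; rect(q[(q[:,2]>.06)][:,:2],'plain')
    st=[(slice(175,230),slice(260,390)),(slice(215,340),slice(235,355))][n=='scene']
    q=p[st].reshape(-1,3); br=(c['image'][st].min(-1)>150).ravel()
    rect(q[(q[:,2]>.095)&(q[:,2]<.125)][:,:2],'stand all>.095'); 
    rect(q[(q[:,2]>.102)&(q[:,2]<.109)][:,:2],'posts+')
    s=q[br&(q[:,2]>.097)&(q[:,2]<.1025)]; rect(s[:,:2],'bar top')
    s=q[(q[:,2]>.008)&(q[:,2]<.016)]; rect(s[:,:2],'base')
    rs=[(slice(265,310),slice(155,240)),(slice(255,350),slice(425,510))][n=='scene']
    q=p[rs].reshape(-1,3); br=(c['image'][rs].min(-1)>120).ravel()
    rect(q[(q[:,2]>.014)&(q[:,2]<.021)][:,:2],'rest base')
    s=q[br&(q[:,2]>.07)&(q[:,2]<.08)]; rect(s[:,:2],'strip')
    s=q[(q[:,2]>.085)]; print('clip',np.round(np.percentile(s[:,2],[50,99]),3)); rect(s[:,:2],'clip>.085')
top=cv2.resize(b['image'][255:350,145:245],None,fx=4,fy=4,interpolation=2)
sc=cv2.resize(a['image'][255:350,425:525],None,fx=4,fy=4,interpolation=2)
save('',np.hstack([top,sc]),'clip0')
E
python3 m.py
```

```text
top zmax [0.0214 0.0663 0.0947]
crown 166 c [ 501.8 -297.2] size [34.2 34.5] ang 89.6
tab 37 c [ 502.3 -296.6] size [28.5  5. ] ang 86.6
plain 238 c [433.2 -41.8] size [33.9 34.6] ang 58.4
stand all>.095 1137 c [636.9 -11.6] size [241.2  34.4] ang 88.1
posts+ 498 c [636.8 -11.4] size [240.9  33.1] ang 88.1
bar top 553 c [638.6 -14.2] size [236.   30.1] ang 88.3
base 1858 c [642.1 -12.8] size [249.8 122.5] ang 87.0
rest base 916 c [436.2 284.3] size [140.7  60.3] ang 85.5
strip 92 c [436.3 284.4] size [129.4   5. ] ang 85.3
clip [0.109 1.263]
clip>.085 252 c [410.1 152.4] size [324.1  46.1] ang 78.6
scene zmax [0.0058 0.0531 0.0953]
crown 108 c [ 505.9 -298.4] size [37.8 37.3] ang 84.8
tab 59 c [795.5 140.3] size [1077.3   15.8] ang 56.5
plain 184 c [754.  270.9] size [933.   38.9] ang 44.7
stand all>.095 1207 c [732.2 -16.4] size [243.2 219.6] ang 88.2
posts+ 630 c [640.1 -13.8] size [242.5  35.3] ang 88.2
bar top 457 c [640.2  -4.1] size [218.2  22.3] ang 87.6
base 2359 c [563.3 -11. ] size [251.5 235.2] ang 88.0
rest base 955 c [402.1 240.2] size [234.2 129.6] ang 84.6
strip 166 c [438.  283.8] size [130.2   8.5] ang 85.5
clip [0.121 0.855]
clip>.085 387 c [765.3 430.8] size [735.1  37.5] ang 21.9
```

View pics/clip0.png

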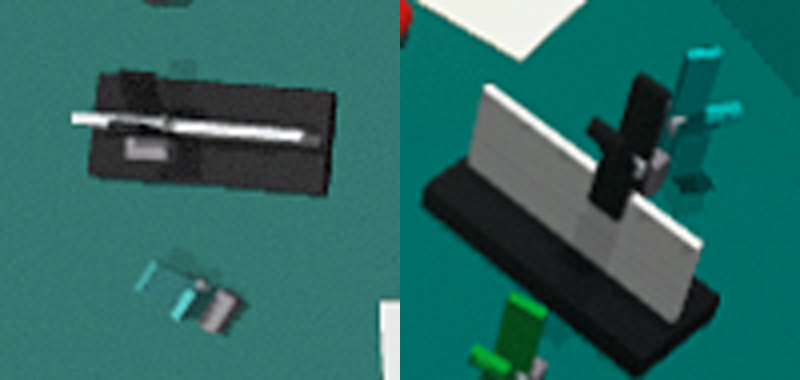

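The close crop shows the black clip on the strip, with its grey pod on the robot side (crop pixel 147,150) and its lever towards +x. The teal and green clips stand off the rest, so the choice holds. Next I go over the tabbed link.

Call:
apply_moves --plan '[0,0,-8,0.1356,0,0,-8,0.1356,0,0,-8,0.1356,0,0,-8,0.1356,0,0,-8,0.1356,0,0,-8,0.1356,0,0,-8,0.1356,0,0,-8,0.1356,0,0,-8,0.1356]' --hand 1 --squeeze 25

```text
time_s: 1.0
ee_pos: [0.2049, 0.5103, 0.2497]
eef_rot: [-3.141, 0.001, 1.534]
force: [-0.6, 0.6, 0.3]
grip_width: 0.094
grip_force: 0.0
```

Call:
apply_moves --plan '[-38,16,0,0,-38,16,0,0,-38,16,0,0,-38,16,0,0,-38,16,0,0,-38,16,0,0,-38,16,0,0,-38,16,0,0,-38,16,0,0,-38,16,0,0,-38,16,0,0,-38,16,0,0,-38,16,0,0,-38,16,0,0,-38,16,0,0,-38,16,0,0,-38,16,0,0,-38,16,0,0,-38,16,0,0,-38,16,0,0]'

```text
time_s: 3.0
ee_pos: [0.5011, -0.261, 0.2494]
eef_rot: [-3.141, -0.0, 1.539]
force: [1.7, 0.7, 0.6]
grip_width: 0.0939
grip_force: 0.0
```

```bash
python3 - <<'E'
from h import *
w=grab('wrist'); save('',w['image'],'wrist1'); print(monitor.get_obs()['ee_pos'],monitor.get_obs()['eef_rot'])
p=cloud(w);hsv=cv2.cvtColor(w['image'],cv2.COLOR_RGB2HSV)
cop=(hsv[...,0]<15)&(hsv[...,1]>120)&(hsv[...,2]>60)
q=p[cop]; q=q[np.hypot(q[:,0]-.502,q[:,1]+.297)<.06]
for lo,hi in((.06,.071),(.088,.098)):
    s=q[(q[:,2]>lo)&(q[:,2]<hi)]
    if len(s): print(lo,len(s),np.median(s[:,2]),cv2.minAreaRect((s[:,:2]*1000).astype(np.float32)))
E
```

```text
[ 0.50187443 -0.2652995   0.24813195] [-3.13996169e+00  1.24392925e-04  1.53683892e+00]
0.06 1098 0.06632387667284054 ((503.9299011230469, -296.6779479980469), (36.00632858276367, 35.17156982421875), 85.9322738647461)
0.088 179 0.09321979601259017 ((503.949462890625, -296.29351806640625), (29.658544540405273, 4.966516971588135), 85.56658172607422)
```

Call:
apply_moves --plan '[-10,1.5,0,0.041,-10,1.5,0,0,-11,1.5,20,0,0,0,30,0,0,0,30,0,0,0,30,0,0,0,20,0,0,0,0,0,0,0,0,0]'

```text
time_s: 3.95
ee_pos: [0.5038, -0.2903, 0.1209]
eef_rot: [3.141, 0.0, 1.499]
force: [-0.5, -0.3, 0.1]
grip_width: 0.0941
grip_force: 0.0
```

```bash
python3 - <<'E'
from h import *
o=monitor.get_obs();print(o['ee_pos'],o['eef_rot'])
E
```

```text
[ 0.50383969 -0.29031355  0.1208717 ] [3.14084437e+00 4.15100408e-04 1.49895355e+00]
```

Call:
apply_moves --plan '[-6,0.5,0,0,0,0,20,0,0,0,25,0,0,0,22,0,0,0,13,0,0,0,0,0,0,0,0,0]'

```text
time_s: 4.65
ee_pos: [0.5042, -0.297, 0.041]
eef_rot: [3.14, 0.001, 1.498]
force: [0.3, -0.0, 1.5]
grip_width: 0.0944
grip_force: 0.0
```

Call:
apply_moves --plan '[0,0,0,0,0,0,0,0,0,0,0,0,0,0,0,0,0,0,0,0,0,0,0,0,0,0,0,0,0,0,0,0]' --hand -1 --squeeze 30

```text
time_s: 5.45
ee_pos: [0.5036, -0.2965, 0.0397]
eef_rot: [3.142, -0.0, 1.498]
force: [-0.8, 0.8, -0.4]
grip_width: 0.0335
grip_force: 0.0
```

Call:
apply_moves --plan '[0,0,0,0,0,0,0,0]'

```text
time_s: 5.65
ee_pos: [0.5036, -0.2965, 0.0397]
eef_rot: [-3.142, -0.0, 1.498]
force: [0.3, 0.5, 0.5]
grip_width: 0.0171
grip_force: 0.0
```

```bash
python3 - <<'E'
from h import *
o=monitor.get_obs();print(o['grip_width'],o['grip_force'])
w=grab('wrist');save('',w['image'],'wrist2')
E
```

```text
0.01713048752440321 0.0
```

View pics/wrist2.png

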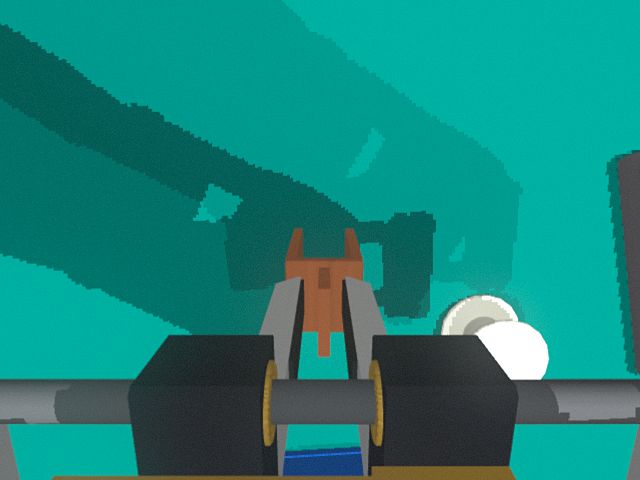

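The wrist view shows the copper link at (324,295) with the finger tips drawn over its crown, and the grip has closed to 17 mm with no force. That isn't a grasp, so I'm checking the heights.

```bash
python3 - <<'E'
from h import *
w=load('wrist');p=cloud(w);hsv=cv2.cvtColor(w['image'],cv2.COLOR_RGB2HSV)
for v,u in((240,297),(240,352),(275,310),(278,324),(300,324),(325,310),(345,324),(352,324),(285,290),(300,280),(285,358),(310,270)):
    print(v,u,w['image'][v,u],np.round(p[v,u]*1000,0))
a=grab('scene');c=a['image'][150:230,210:310];s=cv2.resize(c,None,fx=6,fy=6,interpolation=2);save('',s,'sc2')
print(monitor.get_obs()['time_s'])
E
```

```text
240 297 [112  69  47] [ 491. -277.   30.]
240 352 [116  75  48] [ 521. -280.   28.]
275 310 [152  96  59] [ 499. -285.   67.]
278 324 [123  79  49] [ 505. -282.   79.]
300 324 [154  94  62] [ 505. -286.   94.]
325 310 [158  97  67] [ 497. -310.   67.]
345 324 [158  99  66] [ 504. -307.   93.]
352 324 [155  96  64] [ 503. -310.   93.]
285 290 [123 125 125] [ 491. -284.   80.]
300 280 [125 127 125] [ 488. -284.   95.]
285 358 [130 128 125] [ 520. -286.   80.]
310 270 [124 130 127] [ 485. -284.  105.]
5.75
```

View pics/sc2.png

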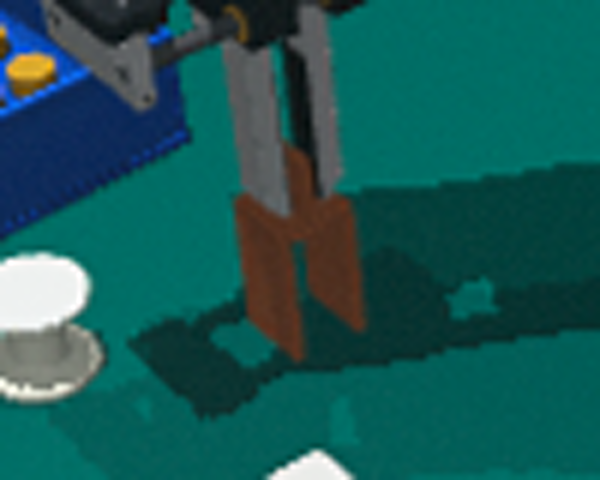

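The fingers hang above the crown, either side of the tab, although ee z reads 0.040. I'll measure where the tips really are compared with the TCP.

```bash
python3 - <<'E'
from h import *
a=load('scene');p=cloud(a);w=load('wrist')
R=cv2.Rodrigues(w['rvec'])[0];print('cam',-R.T@w['tvec'].ravel(),'fwd',R[2])
o=monitor.get_obs();print(o['ee_pos'],o['grip_width'],o['qpos'])
q=p[150:200,235:285].reshape(-1,3);im=a['image'][150:200,235:285].reshape(-1,3).astype(int)
g=(np.ptp(im,axis=1)<20)&(im.mean(1)>60)&(np.hypot(q[:,0]-.504,q[:,1]+.297)<.06)
s=q[g];print(len(s),np.round(np.percentile(s[:,2],[0,1,5,20]),4)); i=np.argsort(s[:,2])[:12];print(np.round(s[i]*1000))
E
```

```text
cam [ 0.50941525 -0.22169358  0.24686418] fwd [-0.01946429 -0.25332696 -0.96718488]
[ 0.50361225 -0.29652997  0.03974078] 0.00951129344109262 [-5.94797077e-01  5.19873445e-01  1.55318595e+00 -3.87377452e-05
  1.06850356e+00 -5.22365418e-01]
337 [0.0291 0.0698 0.0783 0.0932]
[[ 522. -318.   29.]
 [ 522. -318.   51.]
 [ 521. -319.   53.]
 [ 518. -316.   69.]
 [ 510. -294.   70.]
 [ 516. -290.   72.]
 [ 515. -295.   73.]
 [ 496. -287.   73.]
 [ 518. -291.   74.]
 [ 492. -288.   76.]
 [ 496. -287.   76.]
 [ 520. -292.   77.]]
```

Call:
apply_moves --plan '[0,0,0,0,0,0,0,0,0,0,0,0,0,0,0,0,0,0,0,0,0,0,0,0,0,0,0,0]' --hand 0.1

```text
time_s: 6.45
ee_pos: [0.5036, -0.2965, 0.0398]
eef_rot: [-3.142, 0.0, 1.498]
force: [-0.4, 0.6, -0.2]
grip_width: 0.0519
grip_force: 0.0
```

```bash
python3 - <<'E'
from h import *
w=load('wrist');p=cloud(w)
print('w17',[(v,np.round(p[v,292]*1000).tolist()) for v in range(272,292,2)])
w=grab('wrist');a=grab('scene');p=cloud(w)
o=monitor.get_obs();print(o['ee_pos'],o['grip_width'],o['force'])
s=cv2.resize(a['image'][140:220,210:310],None,fx=4,fy=4,interpolation=2)
save('',np.hstack([s,w['image'][160:480,120:520]]),'p3')
E
```

```text
w17 [(272, [491.0, -283.0, 66.0]), (274, [491.0, -284.0, 66.0]), (276, [491.0, -285.0, 67.0]), (278, [490.0, -286.0, 65.0]), (280, [491.0, -285.0, 72.0]), (282, [491.0, -285.0, 75.0]), (284, [491.0, -284.0, 78.0]), (286, [492.0, -285.0, 80.0]), (288, [492.0, -285.0, 81.0]), (290, [492.0, -285.0, 85.0])]
[ 0.50363625 -0.29650983  0.03976625] 0.051562321437510106 [0.85687179 0.42101407 1.02024537]
```

View pics/p3.png

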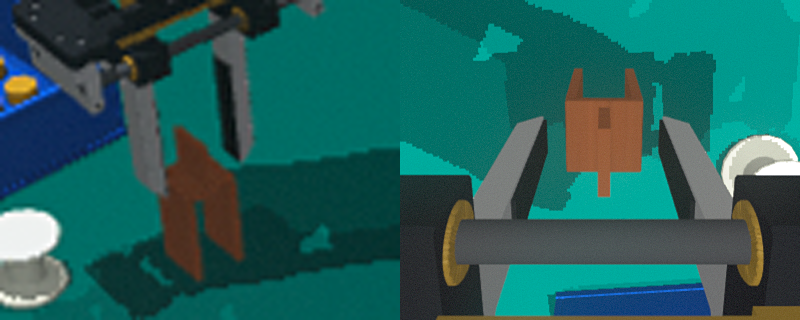

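Both views show the fingers sliding parallel on a rod, with their tips at about z 0.069 while the reported TCP is at 0.040 (left crop: tips at (155,190) and (238,160)). The true tips sit about 29 mm behind the TCP that's reported, so I'll allow for that: tip z = ee z + 0.029. I go down another 29 mm.

Call:
apply_moves --plan '[0,0,10,0,0,0,10,0,0,0,9,0,0,0,0,0,0,0,0,0]'

```text
time_s: 7.05
ee_pos: [0.5035, -0.2965, 0.0104]
eef_rot: [-3.141, -0.0, 1.498]
force: [0.0, 0.4, -0.8]
grip_width: 0.0518
grip_force: 0.0
```

Call:
apply_moves --plan '[0,0,0,0,0,0,0,0,0,0,0,0,0,0,0,0,0,0,0,0,0,0,0,0]' --hand -1 --squeeze 30

```text
time_s: 7.65
ee_pos: [0.5039, -0.2967, 0.0111]
eef_rot: [3.141, 0.0, 1.498]
force: [0.1, 1.4, 5.1]
grip_width: 0.0357
grip_force: 30.0
```

Call:
apply_moves --plan '[0,0,-5,0,0,0,-15,0,0,0,-30,0,0,0,-40,0,0,0,-40,0,0,0,-29,0,15,10,0,-0.04,30,18,0,0,35,22,0,0,35,22,0,0,35,22,0,0,30,18,0,0,20,12,0,0,8,5,0,0,0,0,0,0,0,0,0,0]'

```text
time_s: 9.25
ee_pos: [0.6394, -0.0942, 0.17]
eef_rot: [-3.141, 0.0, 1.538]
force: [0.6, -0.4, -2.7]
grip_width: 0.036
grip_force: 30.0
```

```bash
cat > st.py <<'E'
from h import *
w=grab('wrist');p=cloud(w);o=monitor.get_obs();print(o['time_s'],o['ee_pos'],o['eef_rot'],o['grip_width'])
save('',w['image'],'w_st')
q=p.reshape(-1,3);im=w['image'].reshape(-1,3).astype(int)
ok=(np.abs(q[:,0]-.64)<.07)&(q[:,2]>.094)&(q[:,2]<.104)&(q[:,1]>-.1)
br=ok&(im.min(1)>150); s=q[br]; print('bar',len(s),np.median(s[:,2]),np.ptp(s,axis=0))
for lo in np.arange(-.09,.08,.02):
    t=s[(s[:,1]>lo)&(s[:,1]<lo+.02)]
    if len(t)>30: print(round(lo,2),len(t),np.round(np.percentile(t[:,0],[1,50,99]),4))
dk=(np.abs(q[:,0]-.64)<.02)&(q[:,2]>.1015)&(q[:,2]<.107)&(im.max(1)<110); t=q[dk]
print('collars',len(t),np.histogram(t[:,1],bins=np.arange(-.1,.1,.01)))
for lo,hi in((-.09,-.03),(0,.07)):
    u=t[(t[:,1]>lo)&(t[:,1]<hi)]
    if len(u)>5: print(cv2.minAreaRect((u[:,:2]*1000).astype(np.float32)),np.median(u[:,2]))
cop=cv2.cvtColor(w['image'],cv2.COLOR_RGB2HSV); m=((cop[...,0]<15)&(cop[...,1]>120)&(cop[...,2]>60)).ravel()
t=q[m&(np.hypot(*(q[:,:2]-o['ee_pos'][:2]).T)<.06)]; print('link z',np.round(np.percentile(t[:,2],[2,50,98]),4))
h=np.round(np.percentile(t[:,2],98.),3)
for lo,hi in((h-.004,h+.004),(h-.031,h-.023)):
    u=t[(t[:,2]>lo)&(t[:,2]<hi)]; print(len(u),np.median(u[:,2]),cv2.minAreaRect((u[:,:2]*1000).astype(np.float32)))
E
python3 st.py
```

```text
9.3 [ 0.63932605 -0.09443332  0.17001615] [-3.14148841e+00  2.31316421e-04  1.53724001e+00] 0.035775799011915826
bar 7098 0.10013774409734705 [0.02434402 0.1576126  0.00932136]
-0.09 806 [0.6268 0.6364 0.6458]
-0.07 583 [0.6271 0.6368 0.6465]
-0.05 928 [0.628  0.6378 0.6476]
-0.03 984 [0.6283 0.6384 0.6481]
-0.01 1023 [0.6293 0.639  0.6486]
0.01 1083 [0.6297 0.6395 0.6492]
0.03 854 [0.6307 0.6405 0.6504]
0.05 446 [0.6312 0.6409 0.6506]
collars 362 (array([  0,   0,   0,   0, 337,   0,   0,   0,   0,   0,   0,   0,   0,
        25,   0,   0,   0,   0,   0]), array([-1.00000000e-01, -9.00000000e-02, -8.00000000e-02, -7.00000000e-02,
       -6.00000000e-02, -5.00000000e-02, -4.00000000e-02, -3.00000000e-02,
       -2.00000000e-02, -1.00000000e-02, -5.55111512e-17,  1.00000000e-02,
        2.00000000e-02,  3.00000000e-02,  4.00000000e-02,  5.00000000e-02,
        6.00000000e-02,  7.00000000e-02,  8.00000000e-02,  9.00000000e-02]))
((637.0101928710938, -55.298187255859375), (5.647800922393799, 27.935508728027344), 87.98136901855469) 0.10393649992253107
((638.113037109375, 34.52596664428711), (5.459829330444336, 23.760068893432617), 88.52594757080078) 0.10343429356162359
link z [0.1747 0.2251 0.2527]
914 0.2521223249021679 ((639.6179809570312, -90.126220703125), (22.963529586791992, 4.767979145050049), 88.20094299316406)
6309 0.22512351525600643 ((639.626953125, -93.71186828613281), (36.32173538208008, 35.91020965576172), 87.07823181152344)
```

View pics/w_st.png

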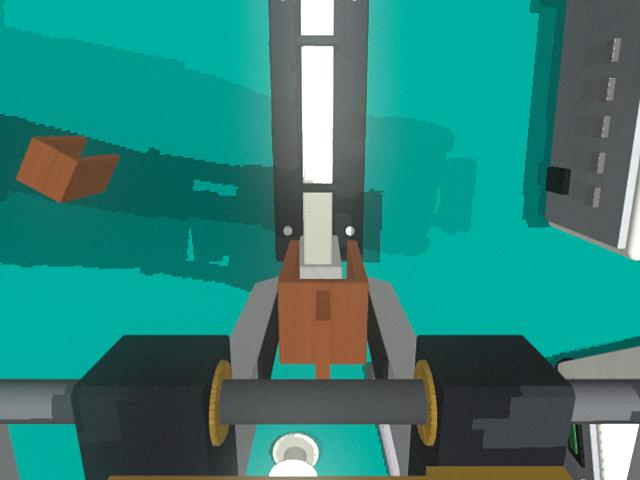

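The wrist view shows the bar with its collars at rows 40 and 187, and the link upright in the grip at (323,320). The collars lie 89.8 mm apart and the bar at z 0.100, matching the sizes given. Now I move over the bar middle and partly down.

Call:
apply_moves --plan '[8,-0.5,0,0,20,-1,0,0,25,-1,0,0,20,-1,0,0,10.5,-0.2,0,0,0,0,20,0,0,0,20,0,0,0,5,0,0,0,0,0,0,0,0,0]'

```text
time_s: 10.3
ee_pos: [0.6393, -0.01, 0.1259]
eef_rot: [3.14, 0.0, 1.538]
force: [-0.4, -0.1, -2.7]
grip_width: 0.036
grip_force: 30.0
```

```bash
python3 st.py | egrep -v '^\(array|^ '; python3 -c "
from h import *
w=load('wrist');p=cloud(w).reshape(-1,3);im=w['image'].reshape(-1,3).astype(int)
s=p[(abs(p[:,0]-.64)<.03)&(abs(p[:,2]-.1)<.004)&(im.min(1)>150)];print(np.polyfit(s[:,1],s[:,0],1))"
```

```text
10.35 [ 0.63937606 -0.00992189  0.12601375] [3.13988761e+00 1.18138352e-04 1.53812855e+00] 0.035840254207288307
bar 6913 0.10020994819964077 [0.03405776 0.19818909 0.00974192]
-0.09 223 [0.6265 0.6313 0.6457]
-0.03 502 [0.6289 0.6385 0.6479]
-0.01 1089 [0.6294 0.6389 0.6483]
0.01 1168 [0.6303 0.6398 0.6494]
0.03 888 [0.6308 0.6405 0.6505]
0.05 1348 [0.6315 0.6412 0.6508]
0.07 1475 [0.6294 0.6416 0.6553]
collars 496 (array([  0,   0,   0,   0,   0,   0,   0,   0,   0,   0,   0,   0,   0,
((640.3236083984375, 34.61405563354492), (5.778319835662842, 27.2685546875), 88.24717712402344) 0.1038915295610567
link z [0.1292 0.181  0.2085]
914 0.20798501768883676 ((639.4371337890625, -5.632524490356445), (22.28951072692871, 4.757767200469971), 88.23257446289062)
6399 0.18099438377668914 ((639.4099731445312, -9.5120849609375), (36.32455825805664, 35.94914245605469), 88.4770278930664)
[0.03436917 0.63909132]
```

Call:
apply_moves --plan '[-0.8,-0.7,0,0,0,0,0,0,0,0,10,0,0,0,15,0,0,0,15,0,0,0,15,0,0,0,10,0,0,0,5,0,0,0,1,0,0,0,0,0,0,0,0,0]'

```text
time_s: 11.45
ee_pos: [0.6385, -0.0104, 0.0544]
eef_rot: [3.141, 0.0, 1.538]
force: [-0.1, 0.3, -2.4]
grip_width: 0.0359
grip_force: 30.0
```

Call:
apply_moves --plan '[0,0,1,0,0,0,1,0,0,0,1,0,0,0,0,0]'

```text
time_s: 11.85
ee_pos: [0.6382, -0.0104, 0.0511]
eef_rot: [3.141, 0.0, 1.538]
force: [-2.0, 0.7, 1.5]
grip_width: 0.0357
grip_force: 30.0
```

The vertical force went from −2.7 to +1.5 N at the expected height, so the link is seated. I release it gently.

Call:
apply_moves --plan '[0,0,0,0,0,0,0,0,0,0,0,0,0,0,0,0,0,0,0,0,0,0,0,0,0,0,0,0]' --hand 0.5

```text
time_s: 12.55
ee_pos: [0.6382, -0.0104, 0.0507]
eef_rot: [-3.142, 0.0, 1.538]
force: [0.2, 0.4, -0.2]
grip_width: 0.0707
grip_force: 0.0
```

```bash
python3 st.py | tail -3
```

```text
link z [0.0573 0.1062 0.1337]
905 0.1332325819660703 ((638.732177734375, -6.300681114196777), (22.57733917236328, 4.727243423461914), 88.00959777832031)
6448 0.10623410687727362 ((638.4807739257812, -10.250436782836914), (36.52959060668945, 36.05039978027344), 88.12149810791016)
```

Crown top is at 106.2 mm and tab top at 133.2, centred on the bar, so step 1 is done. Now to the clip rest.

Call:
apply_moves --plan '[0,0,-10,0,0,0,-20,0,0,0,-35,0,0,0,-40,0,0,0,-35,0,0,0,-10,0,15,-13,0,0.047,27,-23,0,0,30,-26,0,0,34,-29,0,0,34,-29,0,0,34,-29,0,0,30,-26,0,0,25,-22,0,0,14,-12,0,0,0,0,0,0,0,0,0,0]' --hand 1 --squeeze 20

```text
time_s: 14.3
ee_pos: [0.4484, 0.2476, 0.2007]
eef_rot: [-3.142, 0.0, 1.492]
force: [0.6, 0.2, -0.4]
grip_width: 0.0943
grip_force: 0.0
```

```bash
python3 - <<'E'
from h import *
w=grab('wrist');p=cloud(w);o=monitor.get_obs();print(o['time_s'],o['ee_pos'],o['eef_rot'])
save('',w['image'],'w_clip')
q=p.reshape(-1,3);im=w['image'].reshape(-1,3).astype(int)
near=(np.hypot(q[:,0]-.437,q[:,1]-.284)<.09)
def rect(m,n):
    s=q[m]
    if len(s)>5: r=cv2.minAreaRect((s[:,:2]*1000).astype(np.float32)); print(n,len(s),np.round(np.median(s[:,2]),4),np.round(r[0],1),np.round(r[1],1),round(r[2],1))
rect(near&(im.min(1)>110)&(abs(q[:,2]-.075)<.003),'strip')
dk=near&(im.max(1)<100)
print('hist z',np.histogram(q[near&(q[:,2]>.08)&(q[:,2]<.16),2],bins=np.arange(.08,.161,.005)))
rect(near&(abs(q[:,2]-.141)<.003),'top straight')
rect(near&(q[:,2]>.119)&(q[:,2]<.131)&dk,'roll')
rect(near&(abs(q[:,2]-.091)<.002)&(im.max(1)>90),'pod top')
rect(near&(abs(q[:,2]-.091)<.0025),'z91')
E
```

```text
14.35 [0.44868927 0.24722897 0.2006541 ] [-3.14150431e+00  2.89274367e-04  1.49112271e+00]
strip 867 0.0753 [438.1 286.2] [129.7   5. ] 85.1
hist z (array([ 13,  43, 332, 245, 108,  98, 130, 107, 111, 271,  89,  35, 249,
         0,   0,   0]), array([0.08 , 0.085, 0.09 , 0.095, 0.1  , 0.105, 0.11 , 0.115, 0.12 ,
       0.125, 0.13 , 0.135, 0.14 , 0.145, 0.15 , 0.155, 0.16 ]))
top straight 273 0.1412 [434.2 303.7] [17.7  5.8] 84.7
roll 472 0.1279 [448.6 302.5] [18.  31.7] 85.3
pod top 342 0.0912 [425.  304.7] [23.  11.4] 85.3
z91 368 0.0911 [433. 304.] [23.1 28.1] 85.3
```

View pics/w_clip.png

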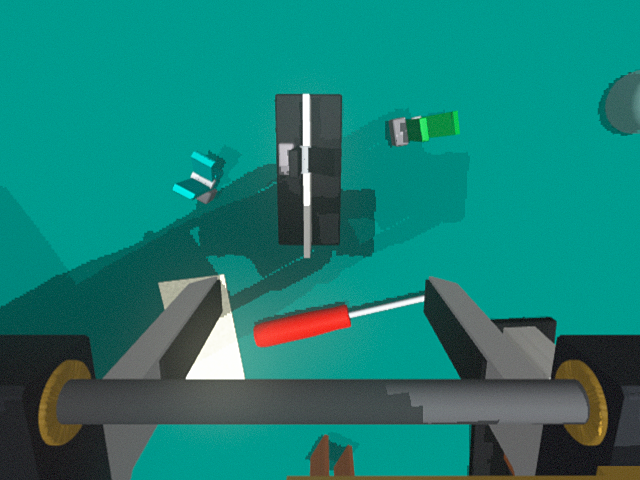

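The wrist view shows the black clip on the strip at (300,158), with its pod at (285,158) on the robot side. The straight half's top is at z 0.141 and the pod top at 0.091, as expected, and both give the same clip origin, about (0.4395, 0.3033). I align the tool with clip x=+4 mm.

Call:
apply_moves --plan '[10,-2,0,0,15,-3,0,0,15,-3,0,0,10,-1.5,0,0,5,0,10,0,0,0,25,0,0,0,25,0,0,0,20,0,0,0,0,0,0,0,0,0,0,0,0,0]'

```text
time_s: 15.45
ee_pos: [0.4437, 0.3038, 0.1218]
eef_rot: [3.14, -0.001, 1.491]
force: [0.4, 0.3, -0.1]
grip_width: 0.0941
grip_force: 0.0
```

```bash
python3 - <<'E'
from h import *
o=monitor.get_obs();print(o['ee_pos'],o['eef_rot'])
E
```

```text
[0.44374723 0.30375316 0.12183097] [ 3.14022545e+00 -9.92147892e-04  1.49141599e+00]
```

Call:
apply_moves --plan '[0,0,10,0,0,0,15,0,0,0,15,0,0,0,7,0,0,0,0,0,0,0,0,0]'

```text
time_s: 16.05
ee_pos: [0.4435, 0.3035, 0.0743]
eef_rot: [3.141, -0.0, 1.491]
force: [0.5, -0.6, -0.2]
grip_width: 0.094
grip_force: 0.0
```

Call:
apply_moves --plan '[0,0,0,0,0,0,0,0,0,0,0,0,0,0,0,0,0,0,0,0,0,0,0,0,0,0,0,0,0,0,0,0,0,0,0,0,0,0,0,0,0,0,0,0,0,0,0,0]' --hand -1 --squeeze 15

```text
time_s: 17.25
ee_pos: [0.4428, 0.3033, 0.0735]
eef_rot: [-3.141, 0.0, 1.491]
force: [-2.8, -0.5, 0.8]
grip_width: 0.0211
grip_force: 14.9
```

Call:
apply_moves --plan '[0,0,-3,0,0,0,-6,0,0,0,-10,0,0,0,-20,0,0,0,-30,0,0,0,-35,0,0,0,-22,0,0,0,0,0,0,0,0,0]'

```text
time_s: 18.15
ee_pos: [0.4434, 0.3033, 0.2]
eef_rot: [3.141, -0.0, 1.491]
force: [-0.5, 0.6, -1.6]
grip_width: 0.0206
grip_force: 15.0
```

```bash
cat > cl.py <<'E'
from h import *
w=grab('wrist');p=cloud(w);o=monitor.get_obs();e=o['ee_pos'];print(o['time_s'],e,o['eef_rot'],o['grip_width'],o['force'])
yaw=o['eef_rot'][2];R=np.array([[np.cos(yaw),np.sin(yaw)],[np.sin(yaw),-np.cos(yaw)]])
q=p.reshape(-1,3);im=w['image'].reshape(-1,3).astype(int)
t=np.c_[(q[:,:2]-e[:2])@R, q[:,2]-e[2]]*1000  # tool x, tool y, height over ee (mm)
def rect(m,n):
    s=t[m]
    if len(s)>5: r=cv2.minAreaRect(s[:,:2].astype(np.float32)); print(n,len(s),np.round(np.median(s[:,2]),1),np.round(r[0],1),np.round(r[1],1),round(r[2],1), 'y',np.round(np.percentile(s[:,1],[2,98]),1))
near=(abs(t[:,0])<25)&(abs(t[:,1])<35)
print(np.histogram(t[near&(t[:,2]>-40)&(t[:,2]<90),2],bins=np.arange(-20,91,5)))
for z0 in (-10,-5,0,5,10,15,17,20,66,68): rect(near&(abs(t[:,2]-z0)<1.5),f'h{z0}')
rect(near&(abs(t[:,2]-17)<3)&(im.max(1)>90)&(t[:,1]<-5),'pod')
c=w['image'][160:480,120:520]; save('',c,'w_cl2')
E
python3 cl.py
```

```text
18.2 [0.44304774 0.30316095 0.19913637] [-3.14110416e+00  4.76380931e-04  1.49130498e+00] 0.020683825755773235 [-0.51511389 -0.27655013 -0.54083268]
(array([   7,   44,  150,  177,  195,  239,  580,  359,  196,  190,  267,
        372,  428,  483,  722, 1050, 1121,  455,  508,  574,  603,  502]), array([-20, -15, -10,  -5,   0,   5,  10,  15,  20,  25,  30,  35,  40,
        45,  50,  55,  60,  65,  70,  75,  80,  85,  90]))
h-10 58 -9.9 [8.  5.3] [10.7 31.9] 23.1 y [-9.3 17.9]
h-5 103 -5.0 [ 9.3 -1.1] [ 9.  39.6] 17.5 y [-20.3  16.4]
h0 108 0.1 [ 9.2 -2.3] [ 9.  37.4] 18.5 y [-20.4  14.5]
h5 133 5.1 [ 7.1 -1.7] [15.2 38.4] 28.0 y [-20.6  12.2]
h10 152 10.2 [ 3.4 -5.5] [14.6 34.5] 8.7 y [-21.4  10.4]
h15 229 14.5 [ 6.2 -4.9] [12.1 32. ] 16.8 y [-20.2   8.6]
h17 139 16.6 [2.2 1. ] [16.3 19. ] 72.0 y [-8.8  7.6]
h20 316 19.7 [ 0.7 -4.9] [20.5 13.3] 14.4 y [-8.3  2.5]
h66 282 65.9 [2.7 0.4] [17.9 44.6] 0.1 y [-21.4  22.2]
h68 296 68.0 [2.7 0.4] [18.  44.8] 0.1 y [-21.4  22. ]
pod 23 14.3 [  7.5 -12.4] [14.5  5.2] 89.9 y [-19.6  -5.2]
```

View pics/w_cl2.png

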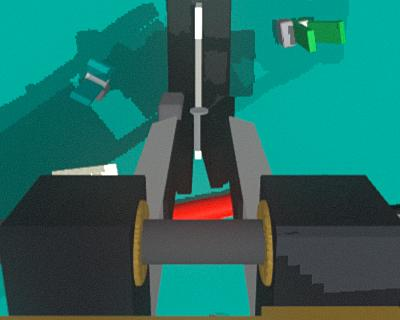

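The wrist view shows the clip upright in the grip, with its pod at (172,103), lever jaw on the right and jaws spread about 16 mm. Jaw tips are about 13 mm below the TCP and the straight jaw's inner face is at tool y of about −3. Now I carry it over the tab.

Call:
apply_moves --plan '[-12,8,0,-0.047,-25,16,0,0,-31,20,0,0,-31,20,0,0,-31,20,0,0,-31,20,0,0,-31,20,0,0,-31,20,0,0,-31,20,0,0,-25,16,0,0,-18,14,0,0,-10,10,0,0,0,0,0,0,0,0,0,0]'

```text
time_s: 19.6
ee_pos: [0.6361, -0.0101, 0.1986]
eef_rot: [-3.14, -0.0, 1.538]
force: [0.3, 0.7, -0.1]
grip_width: 0.0208
grip_force: 15.0
```

```bash
python3 cl.py; python3 - <<'E'
from h import *
w=load('wrist');o=monitor.get_obs();q=cloud(w).reshape(-1,3);hsv=cv2.cvtColor(w['image'],cv2.COLOR_RGB2HSV).reshape(-1,3)
m=(hsv[:,0]<15)&(hsv[:,1]>120)&(hsv[:,2]>60)&(np.hypot(q[:,0]-.6387,q[:,1]+.0103)<.04)
for z in(.1332,.1062):
    s=q[m&(abs(q[:,2]-z)<.003)]
    if len(s)>5: print(z,len(s),np.median(s[:,2]),cv2.minAreaRect((s[:,:2]*1000).astype(np.float32)))
E
```

```text
19.65 [ 0.63606522 -0.00975938  0.19907707] [-3.14043573e+00 -9.82856553e-05  1.53882298e+00] 0.02054787262452356 [-0.04875422 -0.22044029  0.30465487]
(array([  11,   74,  159,  185,  205,  260,  571,  395,  126,  199,  288,
        414,  423,  523,  761,  992, 1100,  473,  519,  575,  610,  474]), array([-20, -15, -10,  -5,   0,   5,  10,  15,  20,  25,  30,  35,  40,
        45,  50,  55,  60,  65,  70,  75,  80,  85,  90]))
h-10 82 -9.8 [ 8.4 -0.1] [10.8 41.5] 19.4 y [-20.9  17.6]
h-5 104 -4.9 [ 8.6 -1.7] [ 8.5 38.7] 16.7 y [-20.8  15.6]
h0 109 -0.3 [ 8.2 -3.1] [ 8.6 37.3] 16.0 y [-20.8  13.6]
h5 137 5.2 [ 7.2 -1.5] [14.2 38. ] 30.5 y [-20.6  11.4]
h10 293 10.7 [ 4.7 -5.2] [14.1 34.7] 15.4 y [-22.1   9.6]
h15 148 14.8 [ 5.8 -2.7] [10.  23.5] 14.8 y [-9.3  7.4]
h17 250 17.8 [0.5 0.3] [15.3 20.7] 70.4 y [-8.3  5.8]
h20 157 19.2 [ 0.4 -5. ] [19.4 13.3] 14.5 y [-9.4  3.4]
h66 281 66.1 [2.1 0.5] [44.7 18.3] 89.5 y [-21.4  22.1]
h68 291 68.1 [2.2 0.4] [17.9 45. ] 0.2 y [-21.3  22.2]
0.1332 287 0.13326113245504168 ((638.4263916015625, -9.980873107910156), (28.983667373657227, 4.1336774826049805), 88.17977142333984)
0.1062 1847 0.10626741231400272 ((638.3505249023438, -10.17994499206543), (35.67027282714844, 35.6515007019043), 87.49844360351562)
```

View pics/w_cl2.png

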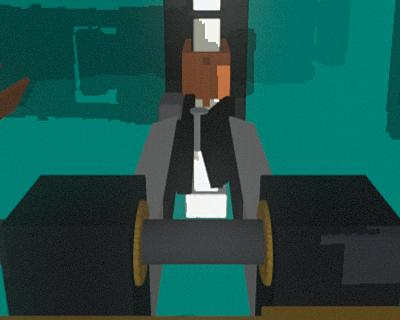

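The clip straddles the tab in plan: tab at tool y −0.2 to 4.9, jaws at about −3 and +12. I shift 0.7 mm and go down slowly.

Call:
apply_moves --plan '[0,0.7,5,0,0,0,15,0,0,0,15,0,0,0,8,0,0,0,4,0,0,0,4,0,0,0,4,0,0,0,0,0]'

```text
time_s: 20.45
ee_pos: [0.6372, -0.0104, 0.1445]
eef_rot: [-3.141, 0.0, 1.538]
force: [0.2, 0.2, 0.4]
grip_width: 0.0208
grip_force: 15.0
```

Call:
apply_moves --plan '[0,0,4,0,0,0,4,0,0,0,3,0,0,0,0,0]'

```text
time_s: 20.85
ee_pos: [0.6371, -0.0104, 0.1332]
eef_rot: [-3.141, -0.0, 1.538]
force: [0.3, 0.4, -0.2]
grip_width: 0.0209
grip_force: 15.0
```

```bash
python3 cl.py; python3 - <<'E'
from h import *
w=load('wrist');q=cloud(w).reshape(-1,3);hsv=cv2.cvtColor(w['image'],cv2.COLOR_RGB2HSV).reshape(-1,3)
m=(hsv[:,0]<15)&(hsv[:,1]>120)&(hsv[:,2]>60)&(np.hypot(q[:,0]-.6387,q[:,1]+.0103)<.04)
for z in(.1332,.1062):
    s=q[m&(abs(q[:,2]-z)<.003)]
    if len(s)>5: print(z,len(s),np.median(s[:,2]),cv2.minAreaRect((s[:,:2]*1000).astype(np.float32)))
E
```

```text
20.9 [ 0.63721047 -0.01041204  0.13350083] [-3.14115476e+00 -3.86021093e-05  1.53834731e+00] 0.020571228269554775 [ 0.29480056  0.2900425  -0.81290663]
(array([  31,   90,  197,  293,  284,  256,  585,  395,  129,  194,  289,
        397,  434,  518,  758,  994, 1098,  470,  522,  580,  603,  474]), array([-20, -15, -10,  -5,   0,   5,  10,  15,  20,  25,  30,  35,  40,
        45,  50,  55,  60,  65,  70,  75,  80,  85,  90]))
h-10 90 -9.8 [ 9.8 -0. ] [12.2 41.3] 19.4 y [-19.6  17.5]
h-5 128 -5.1 [10.6 -1.5] [11.8 38.7] 17.1 y [-21.1  15.4]
h0 284 -0.2 [10.5 -2.6] [12.3 37.3] 16.3 y [-19.1  13.5]
h5 151 5.2 [ 7.1 -2. ] [14.7 38.2] 28.3 y [-21.   11.3]
h10 266 10.5 [ 5.1 -5.6] [13.8 34.4] 14.9 y [-22.3   9.4]
h15 155 14.6 [ 6.4 -4.6] [ 9.5 27.9] 13.6 y [-9.9  7.7]
h17 208 17.7 [ 1.4 -4.5] [20.7 15.5] 25.5 y [-8.9  5.7]
h20 193 19.1 [ 1.  -5.1] [20.1 13.4] 14.6 y [-8.8  2.3]
h66 270 66.0 [2.5 0.3] [44.9 17.9] 89.8 y [-21.6  22. ]
h68 275 68.1 [2.6 0.1] [17.9 45.1] 0.3 y [-21.8  22.1]
pod 11 16.2 [ 9.4 -5.6] [1.1 1.1] 4.6 y [-6.1 -5. ]
0.1332 177 0.1332112018645571 ((638.602294921875, -0.5569353103637695), (10.506111145019531, 4.7328057289123535), 88.20510864257812)
0.1062 1363 0.10625259358092967 ((638.6610107421875, -2.979750633239746), (21.258352279663086, 35.825538635253906), 88.32876586914062)
```

Call:
apply_moves --plan '[0,0,0,0,0,0,0,0,0,0,0,0,0,0,0,0,0,0,0,0,0,0,0,0,0,0,0,0,0,0,0,0,0,0,0,0,0,0,0,0,0,0,0,0,0,0,0,0]' --hand 1

```text
time_s: 22.1
ee_pos: [0.6373, -0.0104, 0.1337]
eef_rot: [-3.142, 0.0, 1.538]
force: [0.2, -0.0, 0.0]
grip_width: 0.0935
grip_force: 0.0
```

Call:
apply_moves --plan '[0,0,-5,0,0,0,-15,0,0,0,-30,0,0,0,-40,0,0,0,-40,0,-20,0,0,0,-30,0,0,0,-30,0,0,0,0,0,0,0,0,0,0,0,0,0,0,0]'

```text
time_s: 23.2
ee_pos: [0.6348, -0.0895, 0.2644]
eef_rot: [3.141, -0.0, 1.539]
force: [-0.1, -0.3, 0.0]
grip_width: 0.0937
grip_force: 0.0
```

```bash
python3 - <<'E'
from h import *
w=grab('wrist');a=grab('scene');q=cloud(w).reshape(-1,3);o=monitor.get_obs();print(o['time_s'],o['ee_pos'],o['force'])
hsv=cv2.cvtColor(w['image'],cv2.COLOR_RGB2HSV).reshape(-1,3);im=w['image'].reshape(-1,3).astype(int)
near=np.hypot(q[:,0]-.6387,q[:,1]+.0103)<.045
cop=near&(hsv[:,0]<15)&(hsv[:,1]>120)&(hsv[:,2]>60)
def rect(m,n):
    s=q[m]
    if len(s)>5: r=cv2.minAreaRect((s[:,:2]*1000).astype(np.float32)); print(n,len(s),np.round(np.median(s[:,2]),4),np.round(r[0],1),np.round(r[1],1),round(r[2],1))
rect(cop&(abs(q[:,2]-.1332)<.003),'tab');rect(cop&(abs(q[:,2]-.1062)<.003),'crown')
c=near&(q[:,2]>.14)&~cop; zt=np.percentile(q[c,2],99);print('clip top',zt)
rect(c&(abs(q[:,2]-zt)<.003),'top');rect(c&(abs(q[:,2]-zt+.05)<.003)&(im.max(1)>80),'pod');rect(c&(abs(q[:,2]-zt+.014)<.003),'roll')
x=cv2.resize(w['image'][100:420,160:480],(400,400));y=cv2.resize(a['image'][190:320,230:360],(400,400),interpolation=2);save('',np.hstack([x,y]),'fin')
E
```

```text
23.3 [ 0.63479923 -0.08937231  0.26408467] [-0.44837808  0.1136116  -0.9624521 ]
tab 64 0.1333 [638.5 -10.6] [28.9  4.7] 88.2
crown 525 0.1062 [638.4 -10.7] [35.5 35.9] 88.2
clip top 0.4715542908734189
top 1262 0.4716 [637.5 -14.5] [0. 0.] 0.0
```

View pics/fin.png

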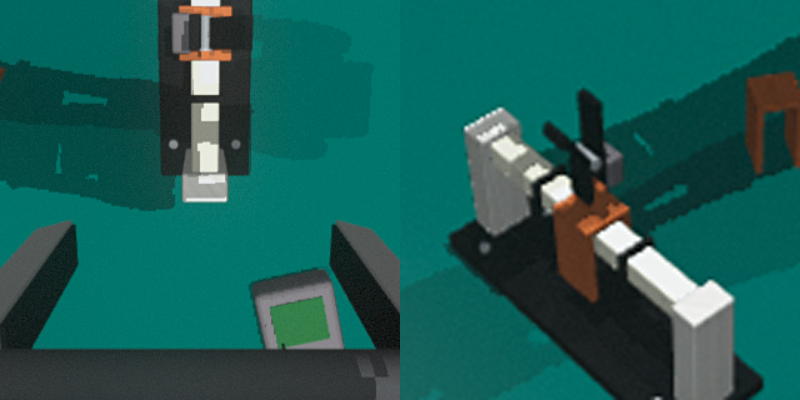

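The wrist crop shows the clip over the tab at (207,33). The scene crop shows it upright on the tab at (590,160), with the link astride the bar between the collars. One numeric check of the clip's depth and tilt from the saved pictures.

```bash
python3 - <<'E'
from h import *
w=load('wrist');q=cloud(w).reshape(-1,3);im=w['image'].reshape(-1,3).astype(int)
near=(np.hypot(q[:,0]-.6385,q[:,1]+.0105)<.045)&(q[:,2]>.135)&(q[:,2]<.22)
print(np.histogram(q[near,2],bins=np.arange(.135,.221,.005))[0])
zt=np.percentile(q[near,2],97);print(zt)
def rect(m,n):
    s=q[m]
    if len(s)>5: r=cv2.minAreaRect((s[:,:2]*1000).astype(np.float32)); print(n,len(s),np.round(np.median(s[:,2]),4),np.round(r[0],1),np.round(r[1],1),round(r[2],1))
rect(near&(abs(q[:,2]-zt)<.003),'top');rect(near&(abs(q[:,2]-zt+.05)<.002)&(q[:,0]<.632),'pod');rect(near&(abs(q[:,2]-zt+.014)<.004)&(q[:,0]>.645),'roll')
E
```

```text
[  2   1 452 157 149 104 106 115 118 135 240   0 290   2   0   0   0]
0.19877172323708162
top 291 0.1982 [632.9 -10.8] [17.9  5.8] 87.8
pod 428 0.1483 [623.7 -10.3] [23.3 11.4] 88.2
roll 355 0.186 [659.1 -11.5] [17.7  8.9] 85.9
```

Depth is about 15 mm, it's centred within 1 mm, upright, and the lever is at about 0 rad.

```bash
python3 -c "
from station import ctrl
print(ctrl.hand_in())"
```

```text
the job is handed in; nothing more can be done
None
```

The job is handed in at about 23 s of the 53 s, though the hand-in returned no verdict: by my last measurements the tabbed link sits fully down astride the bar, and the clip stands upright about 15 mm deep on its tab, both let go.

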